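# Find the sensor cap that rocks and press it home

### The arm

A 6-joint arm with a two-finger parallel gripper is mounted at the origin on the work surface. World frame = base frame: x ahead of the robot, y to its left, z up, the work surface at z = 0. Lengths are in m, angles in rad, forces in N, time in s.
With the tool pointing down it reaches from about 0.375 to 0.9 m from the base axis. Payload 3.1 kg.
Tool frame: the origin (TCP) lies on the centre line of the jaws, within the pads' length; the fingertips stand robot.tip_reach ahead of it and the grasp point (between the pads) lies 8 mm behind it (robot.tip_reach is the distance from the TCP to the fingertips, in m); z points along the fingers, y is the line along which they close (so a half turn about z gives the same grasp; the last joint's range is limited). The gripper opens to 87 mm and grips with 3 to 60 N. Pads are 19 mm wide; open, the fingers measure 117 mm over their backs; the gripper's body (75 mm by 190 mm) begins 51 mm behind the grasp point.
Start: joints at [0.976, 0.527, 1.433, -0, 1.181, -0.178], TCP at [0.253, 0.571, 0.234] pointing down, gripper open.
Joint ranges: [-3.08, 3.08], [-0.75, 2.2], [0.22, 2.44], [-1.43, 4.57], [0, 2.65], [-2.85, 2.85]. Speed limits (rad/s): [2.79, 2.79, 3.14, 3.14, 3.14, 3.14].

### API

Orientations are given as a unit quaternion [x, y, z, w].
In Python, from rig import robot gives the robot as it stands.
- The arm moves only by the tool jog_arm, never from a script. Its argument "motion" is one flat list of numbers, 7 for each row, row after row: the shift along the tool's x, y, z scaled (see below), then the turn, a rotation vector about the tool's x, y, z scaled (see below), then the gripper's target within -1 to 1 (shut at 1, half-way at 0, fully open at -1). In form: [x, y, z, rx, ry, rz, hand, x, y, z, rx, ry, rz, hand, ...]. A call has 1 to 12 rows; each row shifts and turns the commanded pose from where the row before left it, along the tool's axes as they then stand; what a row does not reach is not made up. The controller multiplies each number of a shift by 4 cm and each number of a turn by 4 degrees. A row lasts 1/8 s, in which the tool goes at most 62.5 mm and 10.7 degrees, less where a joint would pass 70% of its speed; a pose out of reach is approached as far as the arm can. A call with a number of a shift or a turn outside -1 to 1 is refused whole. A call with a gripper value outside its range is refused whole. The fingers move at their own pace and stop on an object; "grip_force" is the grip in N (left out, the last holds). Time passes only in rows, so rows that do not move let the fingers close. It gives the time, the measured TCP pose, the force, the opening and the grip force at its end, in the units of the state.
- robot.get_obs(): the state, without advancing time (a new reading comes with each control period).
- robot.camera(name): name is "side" or "top" or "wrist"; returns the picture (480x640x3 uint8, blue, green, red); there is no depth.
- robot.calibration(name): a dict with "fx", "fy", "cx", "cy" (pixels), "R" (3x3) and "t" (3): a world point X has camera coordinates R X + t; the wrist camera has in their place "T_tool_cam" (4x4, takes a point from camera to tool coordinates, whose origin is the TCP and whose axes are the flange's). Camera axes: x right, y down, z forward; pixel columns grow to the right and rows downward; lengths in m; the calibration is good to about 2 mm. A picture is of the moment at which its call begins: read the wrist's pose just before it. calibration takes no time and is no camera call.
- robot.hand_in(): hands the job in; it is judged then, once.
The state is a dict: "time": time; "q": joint angles; "joint_velocities": joint speeds; "joint_torque": joint torques, N m; "position": TCP position; "tool_rot": TCP orientation; "ft_force": force on the tool from outside, world axes, zero at the start; "moment": the same for the moment, N m; "grip_width": finger opening in m; "grip_force": force on a finger pad.
Only numpy, scipy, OpenCV 4.12 (cv2) and the standard library are available. Lean on these libraries where they do the work, as an engineer would, in place of code of your own. Each camera call takes 0.05 s, during which the arm holds its last target. There are 200 camera calls.

### The job

Four white sensor heads with round blue caps stand in the assembly nest: three caps are home, one is only started and rocks on its seal. Find it with closed fingertips by pressing lightly and slowly (a few newtons) near the edge of the caps until one tips, then push that one straight down at its middle until it is fully home and sits flat, and draw back. The caps that are home have fresh seals: never press one of them with more than 15 N, and do not grip any cap round its sides, lift anything or disturb the loose things about.

Things in the scene. Friction and masses are not known exactly. Their poses are not given: they have to be found in the camera images.
- nest: assembly nest: aluminium plate 235 x 235 mm, its upper face 20 mm above the table, with four black collars (84 mm across, 30 mm high) in a 2 x 2 pattern 105 mm apart, a sensor head in each; bar handles at its +y and -y edges, 25 mm high, reach 150 mm from its centre. Origin: plate centre at table height; x, y along its edges, z up.
- socket_1 (a point): point on the axis of one collar, 100 mm above the table. The cap standing there (round, blue, flat-topped, 72 mm across, 15 mm deep, on a white head 66 mm across) is centred on this axis, its top 98 to 108 mm above the table. Heads stand at heights that differ by up to 5 mm, so a cap's height does not tell whether it is home.
- socket_2 (a point): point on the axis of one collar, 100 mm above the table. The cap standing there (round, blue, flat-topped, 72 mm across, 15 mm deep, on a white head 66 mm across) is centred on this axis, its top 98 to 108 mm above the table. Heads rest on sprung pads: past 3 N a head with its cap sinks straight down 1 mm for each 6 N and comes back; a cap that is home is otherwise firm. Touch down at 20 mm/s or less.
- socket_3 (a point): point on the axis of one collar, 100 mm above the table. The cap standing there (round, blue, flat-topped, 72 mm across, 15 mm deep, on a white head 66 mm across) is centred on this axis, its top 98 to 108 mm above the table. Pressed 25 to 30 mm off its axis, the loose cap gives there by 1.5 to 3 mm more, at 2 to 4 N, and tips back when let go; this does not seat it.
- socket_4 (a point): point on the axis of one collar, 100 mm above the table. The cap standing there (round, blue, flat-topped, 72 mm across, 15 mm deep, on a white head 66 mm across) is centred on this axis, its top 98 to 108 mm above the table. The loose cap goes in when pushed at its middle with 17 N or more while the head sinks some 3 mm; 20 to 25 N is a good push. It stays in.
- cap_p (a joint): how far one of the four caps stands above its home place on its head, in m: 0 home; the loose one starts at 0.0035 to 0.0045, its skirt hiding the gap. Heads are shuffled: which collar holds this cap is not known.
- cap_q (a joint): how far one of the four caps stands above its home place on its head, in m: 0 home; the loose one starts at 0.0035 to 0.0045, its skirt hiding the gap. Heads are shuffled: which collar holds this cap is not known.
- cap_r (a joint): how far one of the four caps stands above its home place on its head, in m: 0 home; the loose one starts at 0.0035 to 0.0045, its skirt hiding the gap. Heads are shuffled: which collar holds this cap is not known.
- cap_s (a joint): how far one of the four caps stands above its home place on its head, in m: 0 home; the loose one starts at 0.0035 to 0.0045, its skirt hiding the gap. Heads are shuffled: which collar holds this cap is not known.
- glue: small white glue bottle with a red band and a red pointed nozzle, 28 mm across, 85 mm high, upright; origin at its middle, underneath. Leave it where it is.
- tape: red tape measure, 66 x 34 x 60 mm, standing on its edge; origin at its middle, underneath. Leave it where it is.
- gland1: brass hexagonal gland nut, 22 mm across, 20 mm high, on the nest plate between the four heads; origin at its middle, underneath. Leave it where it is.
- gland2: second, equal brass gland nut on the nest plate, near the middle of one edge; origin at its middle, underneath. Leave it where it is.
- driver: screwdriver with a black handle, 190 mm long, lying; origin underneath, on its length. Leave it where it is.
- marker: grey and black marker pen, 135 mm long, 14 mm thick, lying; origin at its middle, underneath. Leave it where it is.
- strip: wooden strip 240 x 28 x 12 mm, lying beyond the nest; origin at its middle, underneath. Leave it where it is.
- tube: empty white housing without a cap, an open cup 66 mm across and 64 mm high, standing on the bench; origin at its middle, underneath. Leave it where it is.

How it is judged:
By the outcome, as a careful person would: the job done as asked, in the order asked, and still so for the second after the job is handed in, with the robot touching nothing.
It also fails if it takes over 58 s, if anything falls off the work surface, if the arm or the gripper's body presses on something with over 40 N, if the wrist force passes 120 N, or if a joint passes its speed limit or range.

## Working session

There is one attempt and no reset: what is moved stays moved. The work goes in short steps, Python scripts to look and compute and a tool call to move; the robot and the scene stay as the last step left them, time stands still between calls to the robot, and variables do not carry over. Pictures are saved under pics/ and viewed, at most 10 in all, crops included, and the job is handed in when it is done.

Besides the shell and the picture viewer there is one more tool, called after ">>>" as name(argument=value, ...) on one line, values as JSON. jog_arm: Moves the arm, as the interface text tells. Shifts and turns lie within -1 to 1; 1 stands for 4 cm of shift or 4 degrees of turn. Its arguments: {"type":"object","properties":{"motion":{"type":"array","items":{"type":"number"}},"grip_force":{"type":"number"}},"required":["motion"]}

```bash
mkdir -p pics; python3 - <<'E'
from rig import robot
import cv2,numpy as np
o=robot.get_obs();print(o,robot.tip_reach)
for n in("top","side"):
    cv2.imwrite(f"pics/{n}0.png",robot.camera(n));c=robot.calibration(n);print(n,c)
print(robot.calibration("wrist"))
E
```

```text
{'time': 0.0, 'q': array([ 9.75488929e-01,  5.28411692e-01,  1.43391641e+00,  9.35238102e-06,
        1.18142259e+00, -1.78487953e-01]), 'joint_velocities': array([-0.00181633, -0.00076776,  0.00116675, -0.00140714,  0.00184613,
       -0.0002661 ]), 'joint_torque': array([ 1.47881568e-03, -4.40036631e+01, -1.76594245e+01,  6.31992845e-02,
        5.81065868e-02, -1.71415581e-04]), 'position': array([0.25258582, 0.5708961 , 0.23260061]), 'tool_rot': array([ 2.06905917e-01,  9.78360249e-01, -9.97627618e-04, -4.11135811e-04]), 'ft_force': array([-0.08725527, -0.569531  ,  0.16798316]), 'moment': array([0.00207391, 0.01906992, 0.01340155]), 'grip_force': 0.0, 'grip_width': 0.08707419273882874} 0.011
top {'fx': 439.9399307160648, 'fy': 439.9399307160648, 'cx': 321.0141166180205, 'cy': 228.59276463884845, 'R': array([[ 0.00988154, -0.9999413 ,  0.0044454 ],
       [-0.99650005, -0.01021637, -0.08296549],
       [ 0.08300603, -0.00361001, -0.99654251]]), 't': array([0.00420833, 0.56675892, 0.87545432])}
side {'fx': 438.2555034225392, 'fy': 438.2555034225392, 'cx': 316.0049927957604, 'cy': 246.25827995501436, 'R': array([[-0.98475688, -0.17233437, -0.02355337],
       [-0.08304397,  0.58481351, -0.80690573],
       [ 0.15283192, -0.79265   , -0.59021046]]), 't': array([0.57818683, 0.10651959, 0.76315487])}
{'fx': 378.1551910679442, 'fy': 378.1551910679442, 'cx': 325.24289373687134, 'cy': 236.10544031713937, 'T_tool_cam': array([[ 3.54071706e-04, -9.60138508e-01, -2.79524455e-01,
         7.75903380e-02],
       [ 9.99998769e-01,  7.67181222e-04, -1.36849909e-03,
         1.46163712e-04],
       [ 1.52839459e-03, -2.79523627e-01,  9.60137598e-01,
        -1.51525352e-01],
       [ 0.00000000e+00,  0.00000000e+00,  0.00000000e+00,
         1.00000000e+00]])}
```

View pics/top0.png

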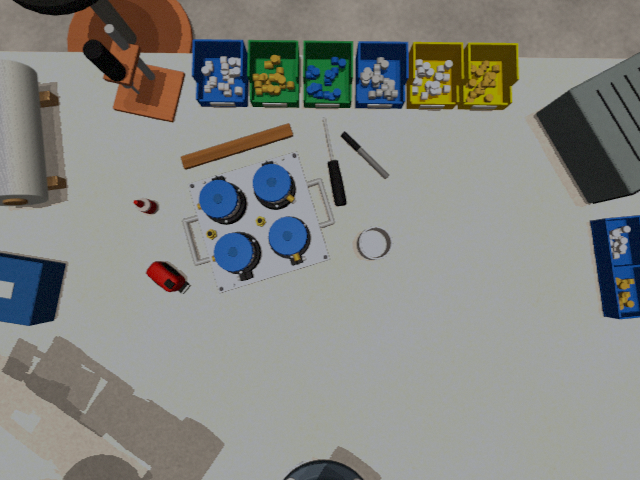

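View pics/side0.png

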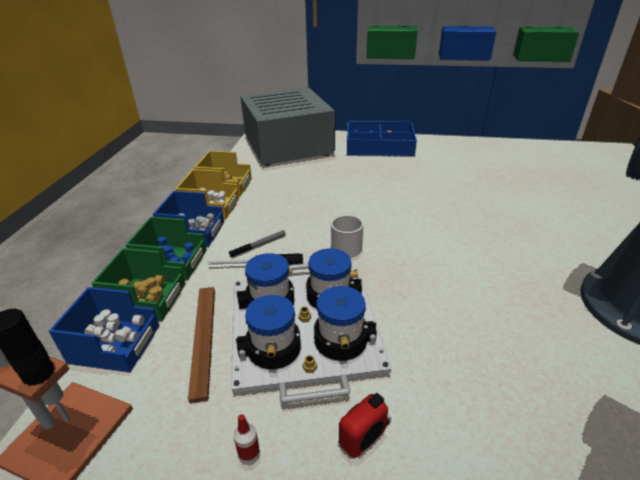

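The top view shows caps near px (221,201), (273,186), (236,252) and (289,237). In the side view they are near (271,315), (267,268), (341,306) and (330,264). Next I triangulate the top faces.

```bash
cat > h.py <<'E'
import cv2,numpy as np
def rays(c,uv):
    d=np.array([(uv[0]-c['cx'])/c['fx'],(uv[1]-c['cy'])/c['fy'],1.])
    return -c['R'].T@c['t'], c['R'].T@d
def onplane(c,uv,z):
    o,d=rays(c,uv); return o+d*(z-o[2])/d[2]
def tri(c1,p1,c2,p2):
    o1,d1=rays(c1,p1);o2,d2=rays(c2,p2)
    s=np.linalg.lstsq(np.stack([d1,-d2],1),o2-o1,rcond=None)[0]
    a=o1+d1*s[0];b=o2+d2*s[1];return (a+b)/2,np.linalg.norm(a-b)
E
python3 - <<'E'
from rig import robot
from h import *
est={}
for n,pts in (("top",[(221,201),(273,186),(236,252),(289,237)]),("side",[(271,315),(267,268),(341,306),(330,264)])):
    im=cv2.imread(f"pics/{n}0.png");v=im.astype(int);c=robot.calibration(n)
    for p in pts:
        ref=np.median(v[p[1]-4:p[1]+5,p[0]-4:p[0]+5].reshape(-1,3),axis=0)
        m=(np.abs(v-ref).max(2)<22).astype(np.uint8)
        k,l,s,ce=cv2.connectedComponentsWithStats(m)
        i=l[p[1],p[0]]
        cn=max(cv2.findContours((l==i).astype(np.uint8),0,1)[0],key=cv2.contourArea)
        e=cv2.fitEllipse(cv2.convexHull(cn)); est.setdefault(n,[]).append(e[0])
        print(n,p,ref,s[i],np.round(e[0],1),np.round(e[1],1),round(e[2]),onplane(c,e[0],.103).round(4))
ct,cs=robot.calibration("top"),robot.calibration("side")
P=[]
from itertools import permutations
for i,a in enumerate(est["top"]):
    # match by nearest xy on plane
    q=onplane(ct,a,.103)
    j=min(range(4),key=lambda j:np.linalg.norm(onplane(cs,est["side"][j],.103)-q))
    X,e=tri(ct,a,cs,est["side"][j]);P.append(X);print(i,j,X.round(4),round(e,4),"r",np.hypot(*X[:2]).round(3))
P=np.array(P);print(P.mean(0),[np.linalg.norm(P[a,:2]-P[b,:2]).round(4) for a,b in((0,1),(2,3),(0,2),(1,3))],np.degrees(np.arctan2(*(P[0]-P[1])[[1,0]])))
E
```

```text
top (221, 201) [152.  86.  35.] [ 200  180   37   37 1000] [217.6 198.2] [36.2 37. ] 44 [0.6151 0.2043 0.103 ]Traceback (most recent call last):
  File "<stdin>", line 12, in <module>
cv2.error: OpenCV(4.12.0) /io/opencv/modules/imgproc/src/shapedescr.cpp:361: error: (-201:Incorrect size of input array) There should be at least 5 points to fit the ellipse in function 'fitEllipseNoDirect'
```

```bash
cat > m.py <<'E'
from rig import robot
from h import *
est={}
for n,pts in (("top",[(218,198),(273,184),(236,252),(289,237)]),("side",[(271,312),(267,268),(341,304),(330,264)])):
    im=cv2.imread(f"pics/{n}0.png");v=cv2.medianBlur(im,3).astype(int);c=robot.calibration(n)
    for p in pts:
        ref=np.median(v[p[1]-4:p[1]+5,p[0]-4:p[0]+5].reshape(-1,3),axis=0)
        m=(np.abs(v-ref).max(2)<25).astype(np.uint8)
        k,l,s,ce=cv2.connectedComponentsWithStats(m)
        i=np.bincount(l[p[1]-4:p[1]+5,p[0]-4:p[0]+5][m[p[1]-4:p[1]+5,p[0]-4:p[0]+5]>0]).argmax()
        cn=max(cv2.findContours((l==i).astype(np.uint8),0,1)[0],key=cv2.contourArea)
        e=cv2.fitEllipse(cv2.convexHull(cn)); est.setdefault(n,[]).append(e[0])
        print(n,p,ref,s[i],np.round(e[0],1),np.round(e[1],1),round(e[2]),onplane(c,e[0],.103).round(4))
ct,cs=robot.calibration("top"),robot.calibration("side")
P=[]
for i,a in enumerate(est["top"]):
    q=onplane(ct,a,.103)
    j=min(range(4),key=lambda j:np.linalg.norm(onplane(cs,est["side"][j],.103)-q))
    X,e=tri(ct,a,cs,est["side"][j]);P.append(X);print(i,j,X.round(4),round(e,4),"r",np.hypot(*X[:2]).round(3))
P=np.array(P);print(P.mean(0),[np.linalg.norm(P[a,:2]-P[b,:2]).round(4) for a,b in((0,1),(2,3),(0,2),(1,3))],np.degrees(np.arctan2(*(P[0]-P[1])[[1,0]])))
E
python3 m.py
```

```text
top (218, 198) [125.  77.  33.] [212 193  11  11  92] [217.2 198.1] [10.2 10.5] 116 [0.6154 0.205  0.103 ]
top (273, 184) [130.  79.  36.] [265 176  13  12 102] [270.8 181.5] [10.9 12.1] 72 [0.6478 0.1053 0.103 ]
top (236, 252) [136.  81.  36.] [ 214  232   38   40 1128] [232.9 251.8] [37.2 38.7] 19 [0.5153 0.173  0.103 ]
top (289, 237) [131.  81.  37.] [282 231  11  10  91] [287.1 235.2] [10.3 10.7] 77 [0.547  0.0732 0.103 ]
side (271, 312) [116.  70.  36.] [263 306  14  10 109] [269.6 310.7] [ 9.5 13.6] 82 [0.6166 0.2067 0.103 ]
side (267, 268) [118.  70.  33.] [261 262  12   8  85] [266.6 265.2] [ 8.6 12.1] 83 [0.6484 0.1053 0.103 ]
side (341, 304) [116.  71.  35.] [335 297  13  10 104] [340.9 301.3] [ 9.5 13. ] 91 [0.5174 0.172  0.103 ]
side (330, 264) [139.  72.  33.] [309 249  42  26 850] [329.7 261.5] [25.6 41.7] 89 [0.5477 0.0807 0.103 ]
0 0 [0.6163 0.2055 0.1017] 0.0015 r 0.65
1 1 [0.6481 0.1053 0.1031] 0.0006 r 0.657
2 2 [0.5163 0.173  0.1039] 0.002 r 0.544
3 3 [0.5481 0.0737 0.0974] 0.0014 r 0.553
[0.58218323 0.13936304 0.10153108] [np.float64(0.1051), np.float64(0.1043), np.float64(0.1052), np.float64(0.1049)] 107.60952756921633
```

>>> jog_arm(motion=[-0.99,-0.42,0,0,0,0,1,-0.99,-0.42,0,0,0,0,1,-0.99,-0.42,0,0,0,0,1,-0.99,-0.42,0,0,0,0,1,-0.99,-0.42,0,0,0,0,1,-0.99,-0.42,0,0,0,0,1,-0.99,-0.42,0,0,0,0,1,-0.99,-0.42,0,0,0,0,1,-0.99,-0.42,0,0,0,0,1,-0.99,-0.42,0,0,0,0,1,-0.99,-0.42,0,0,0,0,1,-0.99,-0.42,0,0,0,0,1], grip_force=10)

```text
time: 1.6
position: [0.6064, 0.1936, 0.233]
tool_rot: [0.207, 0.978, -0.0, -0.001]
ft_force: [-0.5, -0.6, 0.4]
grip_width: 0.0005
grip_force: 0.0
```

>>> jog_arm(motion=[0,0,0,0,0,0,1,0,0,0,0,0,0,1,0,0,0,0,0,0,1])

```text
time: 1.98
position: [0.6047, 0.1958, 0.2333]
tool_rot: [0.206, 0.979, -0.0, -0.001]
ft_force: [0.4, -0.3, -0.5]
grip_width: 0.0006
grip_force: 0.0
```

```bash
python3 - <<'E'
from rig import robot
import cv2,numpy as np,pickle
o=robot.get_obs();im=robot.camera("wrist");cv2.imwrite("pics/w1.png",im);pickle.dump(o,open("w1.pkl","wb"))
print(o['position'],o['tool_rot'],o['ft_force'])
E
```

```text
[0.60473221 0.19577172 0.23332169] [ 2.06207917e-01  9.78508001e-01 -7.21433638e-05 -6.17316805e-04] [ 0.40512993 -0.30121584 -0.4567792 ]
```

>>> jog_arm(motion=[0,-0.6,0,0,0,0,1,0,-0.8,0,0,0,0,1,0,-0.8,0,0,0,0,1,0,-0.8,0,0,0,0,1,0,0,0,0,0,0,1,0,0,0,0,0,0,1,0,0,0,0,0,0,1])

```text
time: 2.9
position: [0.5577, 0.0862, 0.2337]
tool_rot: [0.206, 0.979, 0.0, 0.0]
ft_force: [-0.6, -0.1, -0.5]
grip_width: 0.0006
grip_force: 0.0
```

```bash
python3 - <<'E'
from rig import robot
import cv2,numpy as np,pickle
o=robot.get_obs();im=robot.camera("wrist");cv2.imwrite("pics/w2.png",im);pickle.dump(o,open("w2.pkl","wb"))
print(o['position'],o['tool_rot'],o['ft_force'])
a=cv2.imread("pics/w1.png");cv2.imwrite("pics/w12.png",cv2.resize(np.vstack([a,im]),(400,600)))
E
```

```text
[0.55768002 0.08619075 0.23365353] [2.06162471e-01 9.78517712e-01 2.05630972e-04 2.82478397e-04] [-0.58542547 -0.06113835 -0.46784071]
```

View pics/w12.png

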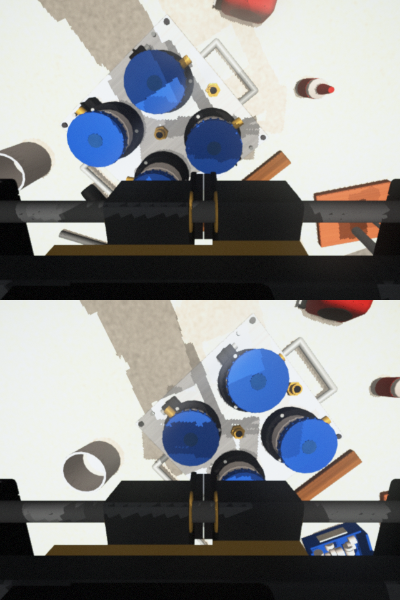

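The stacked picture shows, in full-size px, w1 caps C2 (253,131), C3 (163,222) and C0 (341,224). In w2 they are C2 (413,128), C3 (306,214) and C0 (493,232). C1 is mostly hidden behind the gripper in both.

```bash
python3 - <<'E'
from rig import robot
from h import *
import pickle
from scipy.spatial.transform import Rotation as Ro
k=robot.calibration("wrist")
def cal(o):
    T=np.eye(4);T[:3,:3]=Ro.from_quat(o['tool_rot']).as_matrix();T[:3,3]=o['position']
    M=np.linalg.inv(T@k['T_tool_cam']);return dict(k,R=M[:3,:3],t=M[:3,3])
pts={1:{'C2':(253,131),'C3':(163,222),'C0':(341,224)},2:{'C2':(413,128),'C3':(306,214),'C0':(493,232)}}
C={};F={}
for i in(1,2):
    C[i]=cal(pickle.load(open(f"w{i}.pkl","rb")));im=cv2.imread(f"pics/w{i}.png")
    h=cv2.cvtColor(im,cv2.COLOR_BGR2HSV);m=cv2.inRange(h,(100,120,40),(125,255,255))
    n,l,s,ce=cv2.connectedComponentsWithStats(cv2.morphologyEx(m,cv2.MORPH_CLOSE,np.ones((5,5))))
    for a,p in pts[i].items():
        cn=max(cv2.findContours((l==l[p[1],p[0]]).astype(np.uint8),0,1)[0],key=cv2.contourArea)
        e=cv2.fitEllipse(cv2.convexHull(cn));F[i,a]=e[0];print(i,a,np.round(e[0],1),np.round(e[1],1))
for a in pts[1]: X,e=tri(C[1],F[1,a],C[2],F[2,a]);print(a,X.round(4),round(e,4))
E
```

```text
1 C2 [247.7 130.8] [ 97.2 104.9]
1 C3 [155.  221.5] [88.9 97.2]
1 C0 [341.5 233.6] [89.3 90.8]
2 C2 [411.3 128.8] [ 98.2 105.5]
2 C3 [305.5 219.7] [89.9 90.8]
2 C0 [491.3 231.4] [88.3 96.6]
C2 [0.5137 0.1738 0.0991] 0.0001
C3 [0.5455 0.0743 0.0946] 0.0
C0 [0.6137 0.2056 0.0953] 0.0005
```

>>> jog_arm(motion=[0.2,-0.1,0.72,0,0,0,1,0.2,-0.1,0.8,0,0,0,1,0.2,-0.1,0.8,0,0,0,1,0.2,-0.09,0.4,0,0,0,1,0,0,0.12,0,0,0,1,0,0,0,0,0,0,1,0,0,0,0,0,0,1])

```text
time: 3.82
position: [0.523, 0.0838, 0.1208]
tool_rot: [0.207, 0.978, 0.0, 0.001]
ft_force: [-0.1, 0.2, 0.1]
grip_width: 0.0005
grip_force: 0.0
```

>>> jog_arm(motion=[0,0,0.035,0,0,0,1,0,0,0,0,0,0,1])

```text
time: 4.08
position: [0.522, 0.0837, 0.1189]
tool_rot: [0.207, 0.978, 0.0, 0.0]
ft_force: [0.5, -0.3, 0.4]
grip_width: 0.0005
grip_force: 0.0
```

>>> jog_arm(motion=[0,0,0.035,0,0,0,1,0,0,0,0,0,0,1])

```text
time: 4.32
position: [0.5217, 0.0837, 0.1171]
tool_rot: [0.207, 0.978, -0.0, -0.0]
ft_force: [-1.0, 0.1, 0.7]
grip_width: 0.0002
grip_force: 0.0
```

>>> jog_arm(motion=[0,0,0.035,0,0,0,1,0,0,0,0,0,0,1])

```text
time: 4.58
position: [0.5216, 0.0837, 0.1156]
tool_rot: [0.207, 0.978, -0.0, -0.0]
ft_force: [-1.3, -0.3, 0.8]
grip_width: 0.0007
grip_force: 0.0
```

>>> jog_arm(motion=[0,0,0.03,0,0,0,1,0,0,0,0,0,0,1])

```text
time: 4.82
position: [0.5217, 0.0837, 0.1145]
tool_rot: [0.207, 0.978, -0.0, -0.0]
ft_force: [0.6, -0.2, -0.5]
grip_width: 0.0003
grip_force: 0.0
```

>>> jog_arm(motion=[0,0,0.03,0,0,0,1,0,0,0,0,0,0,1])

```text
time: 5.08
position: [0.5216, 0.0837, 0.1133]
tool_rot: [0.207, 0.978, -0.0, -0.0]
ft_force: [-0.4, -0.4, 0.8]
grip_width: 0.0004
grip_force: 0.0
```

>>> jog_arm(motion=[0,0,0.03,0,0,0,1,0,0,0,0,0,0,1])

```text
time: 5.32
position: [0.5217, 0.0837, 0.1121]
tool_rot: [0.207, 0.978, -0.0, -0.0]
ft_force: [0.5, 0.3, 0.2]
grip_width: 0.0007
grip_force: 0.0
```

>>> jog_arm(motion=[0,0,0.03,0,0,0,1,0,0,0,0,0,0,1])

```text
time: 5.58
position: [0.5217, 0.0837, 0.1108]
tool_rot: [0.207, 0.978, -0.0, -0.0]
ft_force: [-0.7, 0.3, 0.4]
grip_width: 0.0001
grip_force: 0.0
```

>>> jog_arm(motion=[0,0,0.03,0,0,0,1,0,0,0,0,0,0,1])

```text
time: 5.82
position: [0.5218, 0.0838, 0.1099]
tool_rot: [0.207, 0.978, 0.0, 0.0]
ft_force: [-0.2, 0.8, 2.3]
grip_width: 0.0003
grip_force: 1.2
```

>>> jog_arm(motion=[0,0,0.025,0,0,0,1,0,0,0,0,0,0,1])

```text
time: 6.08
position: [0.5218, 0.0838, 0.1092]
tool_rot: [0.207, 0.978, 0.0, 0.0]
ft_force: [-1.6, 0.5, 6.6]
grip_width: 0.0003
grip_force: 2.9
```

>>> jog_arm(motion=[0,0,-0.2,0,0,0,1,0,0,-0.4,0,0,0,1,0.5,0.6,0,0,0,0,1,0.6,0.7,0,0,0,0,1,0.64,0.68,0,0,0,0,1,0,0,0.2,0,0,0,1,0,0,0.14,0,0,0,1,0,0,0,0,0,0,1,0,0,0,0,0,0,1])

```text
time: 7.2
position: [0.4906, 0.1835, 0.1191]
tool_rot: [0.208, 0.978, -0.0, 0.0]
ft_force: [-0.3, 0.4, -0.4]
grip_width: 0.0007
grip_force: 0.0
```

>>> jog_arm(motion=[0,0,0.025,0,0,0,1,0,0,0,0,0,0,1])

```text
time: 7.45
position: [0.4903, 0.1841, 0.1182]
tool_rot: [0.207, 0.978, 0.0, 0.0]
ft_force: [-0.1, 0.1, 0.5]
grip_width: 0.0004
grip_force: 0.0
```

>>> jog_arm(motion=[0,0,0.03,0,0,0,1,0,0,0,0,0,0,1])

```text
time: 7.7
position: [0.4901, 0.1843, 0.1169]
tool_rot: [0.207, 0.978, -0.0, -0.0]
ft_force: [-0.7, 0.2, -0.0]
grip_width: 0.0004
grip_force: 0.0
```

>>> jog_arm(motion=[0,0,0.03,0,0,0,1,0,0,0,0,0,0,1])

```text
time: 7.95
position: [0.4901, 0.1844, 0.1157]
tool_rot: [0.207, 0.978, -0.0, -0.0]
ft_force: [0.1, 0.5, 0.4]
grip_width: 0.0003
grip_force: 0.0
```

>>> jog_arm(motion=[0,0,0.03,0,0,0,1,0,0,0,0,0,0,1])

```text
time: 8.2
position: [0.4901, 0.1844, 0.1145]
tool_rot: [0.207, 0.978, 0.0, -0.0]
ft_force: [0.2, 1.1, 1.0]
grip_width: 0.0005
grip_force: 0.3
```

>>> jog_arm(motion=[0,0,0.025,0,0,0,1,0,0,0,0,0,0,1])

```text
time: 8.45
position: [0.49, 0.1844, 0.1136]
tool_rot: [0.207, 0.978, 0.0, -0.0]
ft_force: [-0.8, 0.5, 1.9]
grip_width: 0.0002
grip_force: 0.9
```

Soft so far (0.9 mm for about 1 N). I'll go on.

>>> jog_arm(motion=[0,0,0.025,0,0,0,1,0,0,0,0,0,0,1])

```text
time: 8.7
position: [0.4899, 0.1844, 0.1126]
tool_rot: [0.207, 0.978, 0.0, -0.0]
ft_force: [-1.0, 0.4, 3.8]
grip_width: 0.0002
grip_force: 1.5
```

The cap at C2 gave about 2 mm at only 2–4 N, while C3 was firm at 6 N/mm. C2 is the loose one, so I lift, centre and push.

>>> jog_arm(motion=[0,0,-0.05,0,0,0,1,0,0,-0.1,0,0,0,1,0,0,-0.1,0,0,0,1,-0.3,0,0,0,0,0,1,-0.375,0,0,0,0,0,1,0,0,0.05,0,0,0,1,0,0,0,0,0,0,1,0,0,0,0,0,0,1])

```text
time: 9.7
position: [0.5142, 0.1734, 0.1203]
tool_rot: [0.207, 0.978, -0.0, -0.001]
ft_force: [0.5, 0.3, -0.2]
grip_width: 0.0002
grip_force: 0.0
```

```bash
python3 - <<'E'
from rig import robot
import cv2
im=robot.camera("side");print(robot.get_obs()['position'])
cv2.imwrite("pics/s1.png",cv2.resize(im[220:400,200:420],None,fx=3,fy=3))
E
```

```text
[0.51427755 0.17347664 0.12036435]
```

View pics/s1.png

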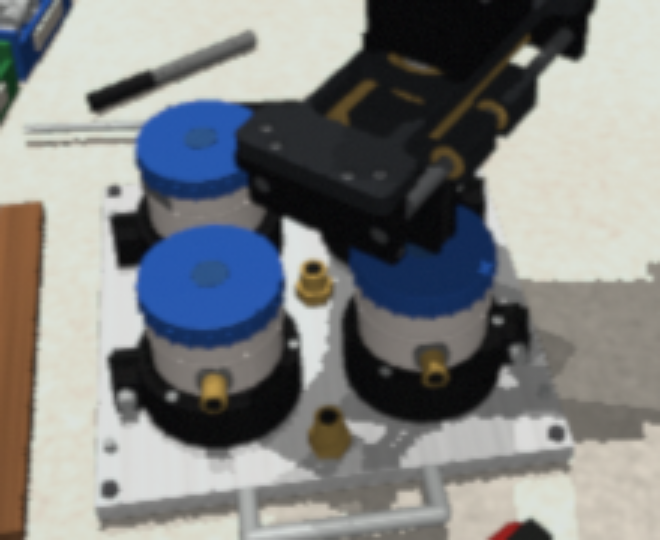

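The crop shows the fingertips just above the middle of the C2 cap (about px (423,258)). The other caps are clear, so I press down slowly.

>>> jog_arm(motion=[0,0,0.03,0,0,0,1,0,0,0.03,0,0,0,1,0,0,0.03,0,0,0,1,0,0,0.03,0,0,0,1,0,0,0.03,0,0,0,1,0,0,0.025,0,0,0,1,0,0,0,0,0,0,1])

```text
time: 10.62
position: [0.5149, 0.1734, 0.1141]
tool_rot: [0.207, 0.978, 0.0, 0.0]
ft_force: [-1.4, -0.4, 5.6]
grip_width: 0.0003
grip_force: 2.7
```

>>> jog_arm(motion=[0,0,0.025,0,0,0,1,0,0,0,0,0,0,1])

```text
time: 10.88
position: [0.5149, 0.1734, 0.1136]
tool_rot: [0.207, 0.978, 0.0, 0.0]
ft_force: [-1.0, -0.4, 8.7]
grip_width: 0.0002
grip_force: 4.2
```

>>> jog_arm(motion=[0,0,0.02,0,0,0,1,0,0,0,0,0,0,1])

```text
time: 11.12
position: [0.5149, 0.1734, 0.1131]
tool_rot: [0.207, 0.978, 0.0, 0.0]
ft_force: [-2.7, -1.0, 11.9]
grip_width: 0.0004
grip_force: 5.4
```

The centre is firm (8.7 N at .1136) where the edge yielded (1.9 N at the same height), which confirms this is the loose cap. I'll keep pushing.

>>> jog_arm(motion=[0,0,0.03,0,0,0,1,0,0,0.02,0,0,0,1,0,0,0,0,0,0,1])

```text
time: 11.5
position: [0.515, 0.1734, 0.1119]
tool_rot: [0.207, 0.978, 0.0, 0.001]
ft_force: [-3.3, -0.5, 15.7]
grip_width: 0.0003
grip_force: 7.9
```

>>> jog_arm(motion=[0,0,0.02,0,0,0,1,0,0,0,0,0,0,1])

```text
time: 11.75
position: [0.515, 0.1734, 0.1112]
tool_rot: [0.207, 0.978, 0.0, 0.001]
ft_force: [-4.2, -1.4, 17.7]
grip_width: 0.0003
grip_force: 8.1
```

>>> jog_arm(motion=[0,0,0.025,0,0,0,1,0,0,0.025,0,0,0,1,0,0,0,0,0,0,1])

```text
time: 12.12
position: [0.515, 0.1735, 0.1091]
tool_rot: [0.207, 0.978, 0.0, 0.001]
ft_force: [-4.2, -0.8, 16.4]
grip_width: 0.0003
grip_force: 8.1
```

>>> jog_arm(motion=[0,0,0.025,0,0,0,1,0,0,0,0,0,0,1])

```text
time: 12.38
position: [0.515, 0.1734, 0.1084]
tool_rot: [0.207, 0.978, 0.0, 0.001]
ft_force: [-4.8, -1.1, 17.7]
grip_width: 0.0005
grip_force: 8.9
```

>>> jog_arm(motion=[0,0,0.025,0,0,0,1,0,0,0,0,0,0,1])

```text
time: 12.62
position: [0.515, 0.1734, 0.1078]
tool_rot: [0.207, 0.978, 0.0, 0.001]
ft_force: [-4.4, -0.3, 19.7]
grip_width: 0.0011
grip_force: 10.4
```

>>> jog_arm(motion=[0,0,0.025,0,0,0,1,0,0,0,0,0,0,1])

```text
time: 12.88
position: [0.515, 0.1734, 0.1072]
tool_rot: [0.207, 0.978, 0.0, 0.001]
ft_force: [-5.8, -2.4, 23.4]
grip_width: 0.0005
grip_force: 11.9
```

>>> jog_arm(motion=[0,0,0.012,0,0,0,1,0,0,0,0,0,0,1,0,0,0,0,0,0,1])

```text
time: 13.25
position: [0.515, 0.1734, 0.107]
tool_rot: [0.207, 0.978, 0.0, 0.001]
ft_force: [-6.6, -1.8, 25.5]
grip_width: 0.0003
grip_force: 12.5
```

>>> jog_arm(motion=[0,0,-0.1,0,0,0,1,0,0,-0.15,0,0,0,1,0,0,-0.1,0,0,0,1,0.3,0,0,0,0,0,1,0.375,0,0,0,0,0,1,0,0,0.05,0,0,0,1,0,0,0,0,0,0,1,0,0,0,0,0,0,1])

```text
time: 14.25
position: [0.4906, 0.1843, 0.1154]
tool_rot: [0.207, 0.978, 0.0, 0.0]
ft_force: [-0.6, -0.3, -0.2]
grip_width: 0.0007
grip_force: 0.0
```

>>> jog_arm(motion=[0,0,0.03,0,0,0,1,0,0,0.03,0,0,0,1,0,0,0.035,0,0,0,1,0,0,0,0,0,0,1])

```text
time: 14.75
position: [0.4901, 0.1843, 0.1115]
tool_rot: [0.207, 0.978, -0.0, -0.0]
ft_force: [-0.3, 0.2, 0.2]
grip_width: 0.0004
grip_force: 0.0
```

>>> jog_arm(motion=[0,0,0.025,0,0,0,1,0,0,0,0,0,0,1])

```text
time: 15.0
position: [0.4902, 0.1843, 0.1109]
tool_rot: [0.207, 0.978, -0.0, 0.0]
ft_force: [-0.5, -0.4, 2.1]
grip_width: 0.0005
grip_force: 1.3
```

>>> jog_arm(motion=[0,0,0.025,0,0,0,1,0,0,0,0,0,0,1])

```text
time: 15.25
position: [0.4901, 0.1844, 0.1102]
tool_rot: [0.207, 0.978, 0.0, 0.0]
ft_force: [-1.5, 0.4, 6.5]
grip_width: 0.0003
grip_force: 3.0
```

The edge is firm now (6.5 N in 0.7 mm, same as the home cap), so the cap is home. I draw back.

>>> jog_arm(motion=[0,0,-0.1,0,0,0,1,0,0,-0.4,0,0,0,1,0,0,-0.8,0,0,0,1,0,0,-0.8,0,0,0,1,0,0,-0.8,0,0,0,1,0.8,0,0,0,0,0,1,0.8,0,0,0,0,0,1,0,0,0,0,0,0,1,0,0,0,0,0,0,1,0,0,0,0,0,0,1])

```text
time: 16.5
position: [0.4329, 0.21, 0.2257]
tool_rot: [0.207, 0.978, 0.0, 0.0]
ft_force: [0.1, 0.1, -0.6]
grip_width: 0.0007
grip_force: 0.0
```

```bash
python3 - <<'E'
from rig import robot
import cv2
cv2.imwrite("pics/s2.png",robot.camera("side"));o=robot.get_obs();print(o['time'],o['position'],o['ft_force'])
E
```

```text
16.55 [0.43272809 0.20998061 0.22560868] [-0.03429024 -0.53904031  0.44984016]
```

View pics/s2.png

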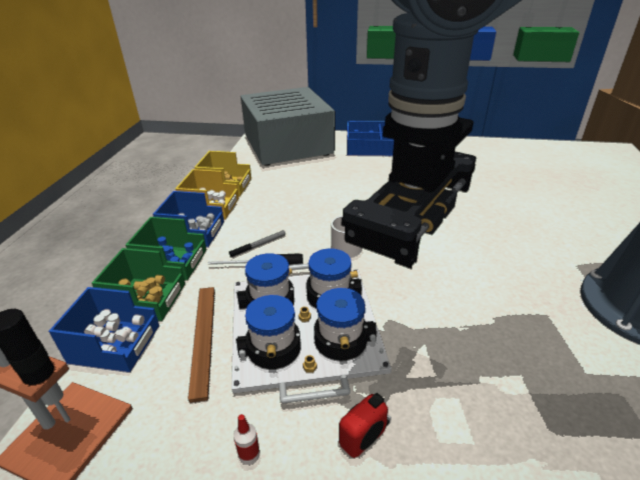

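The view shows everything in place, the C2 cap flat at about px (341,306) and the arm clear, so I'm handing in.

```bash
python3 -c "
from rig import robot
print(robot.hand_in())"
```

```text
the job is handed in; nothing more can be done
None
```

I found the loose cap by pressing lightly near cap edges, pushed it home at its middle (25.5 N), and confirmed its edge is now firm; the one home cap I touched read 6.6 N, the arm is clear, and the job was handed in at about 17 s.

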